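Register a filter cell and lock its bayonet collar

ROBOT

A 6-joint arm with a two-finger parallel gripper is mounted at the origin on a cart in front of the work surface, level with it; the furniture and walls round the work are solid. World frame = base frame: x ahead of the robot, y to its left, z up, the work surface at z = 0. Lengths are in m, angles in rad, forces in N, time in s.
With the tool pointing down it reaches from about 0.275 to 0.85 m from the base axis. Payload 19 kg.
Tool frame: the origin (TCP) lies at the very end of the fingers, on their centre line; the grasp point (between the pads) lies behind it (bot.hold_point_z is the z of the grasp point in the tool frame, in m); z points along the fingers, y is the line along which they close (so a half turn about z gives the same grasp; the last joint's range is limited). The gripper opens to 85 mm and grips with 20 to 120 N. Pads are 22 mm wide; open, the fingers measure 114 mm over their backs; the gripper's body (76 mm by 85 mm) begins 54 mm behind the grasp point. The pads swing forward as they close: fully open they stand 13 mm farther back than shut.
Start: joints at [-1.304, 0.15, 1.437, -0, 1.554, -0.134], TCP at [0.224, -0.529, 0.231] pointing down, gripper open.
Joint ranges: [-2.8, 2.8], [-0.68, 2.1], [0.12, 2.68], [-1.39, 4.53], [0.16, 2.79], [-2.81, 2.81]. Speed limits (rad/s): [1.89, 1.89, 2.22, 3.01, 3.01, 3.01].

INTERFACE

Orientations are given as a unit quaternion [w, x, y, z].
In Python, from station import status, eyes, workorder, bot gives the robot as it stands. The module is installed in compiled form; this text tells all that it offers.
- The arm moves only by the tool move_arm, never from a script. Its argument "plan" is a list of rows, each a list of 3 entries, a list of its own where there are three numbers: the shift along the tool's x, y, z in mm, then the turn about the tool's z in degrees, then the opening, from -1 (shut) to 1 (fully open), so that 0 is half open. A call has 1 to 12 rows; each row shifts and turns the commanded pose from where the row before left it, along the tool's axes as they then stand; what a row does not reach is not made up. A row lasts 1/10 s, in which the tool goes at most 50 mm and 8.59 degrees, less where a joint would pass 70% of its speed; a pose out of reach is approached as far as the arm can. A call with a gripper value outside its range is refused whole. The fingers move at their own pace and stop on an object; the grip force is fixed at half the most. Time passes only in rows, so rows that do not move let the fingers close. It gives the time, the measured TCP pose, the force, the opening and the grip force at its end, in the units of the state.
- status.sense(): the state, without advancing time (a new reading comes with each control period).
- eyes.read_camera(name): name is "side" or "top" or "wrist"; returns (picture, depth): 384x512x3 uint8, blue, green, red; 384x512 float32, m along the optical axis (not along the pixel's ray), 0 where there is no reading.
- eyes.get_calibration(name): a dict with "vertical_fov" (degrees; the focal length in pixels is half the picture's height over the tangent of half this angle, whatever the lens; pixels are square), "cx", "cy" (the principal point, pixels), "R" (3x3) and "t" (3): a world point X has camera coordinates R X + t. Camera axes: x right, y down, z forward; pixel columns grow to the right and rows downward; lengths in m; the calibration is good to about 2 mm. A picture is of the moment at which its call begins: read the wrist's pose just before it. get_calibration takes no time and is no camera call; for the wrist camera it gives the pose at the moment of the call.
- workorder.sign_off(): hands the job in; it is judged then, once.
The state is a dict: "time": time; "joint_pos": joint angles; "joint_velocities": joint speeds; "joint_efforts": joint torques, N m; "eef_pos": TCP position; "ee_rot": TCP orientation; "ft_force": force on the tool from outside, world axes, zero at the start; "moment": the same for the moment, N m; "grip_width": opening from 0.0 (shut) to 1.0 (fully open); "finger_force": force on a finger pad.
Only numpy, scipy, OpenCV 4.12 (cv2) and the standard library are available. Lean on these libraries where they do the work, as an engineer would, in place of code of your own. Each camera call takes 0.05 s, during which the arm holds its last target. There are 200 camera calls.

TASK

Slide the blue filter cell across the plate until it sits flush against the two back stops and the side stop. Then turn the knurled collar on top of it until its hidden keyways drop over the pins, push the collar fully home against its spring and finish while still holding it pushed home, with the cell still flush against all three stops. Leave the other things on the bench alone.

Things in the scene. Friction and masses are not known exactly. Their poses are not given: they have to be found in the camera images.
- fixture: Aluminium plate fixed to the bench, 230 x 230 mm, 15 mm thick, with three steel stop blocks that rise 22 mm above it: two along its far edge (its +x side, each 22 mm wide) and one at its right edge (its -y side, 55 mm long). Origin: centre of the underside; z up. Its yaw varies.
- seat (a point): Point on the plate's top face, with the fixture's axes: where the cell's origin lies, and how it is turned, when the cell is flush against all three stops. The faces of the back stops are 60 mm from it toward +x, centred at y = -8 and y = +50 mm; the face of the side stop is 60 mm toward -y, centred at x = -12 mm. The other two sides are open.
- cell: Loose filter cell, 0.8 kg: block 120 x 120 mm, 32 mm high, blue with a steel top plate. Starts on the plate 18 to 38 mm short of the stops, a little twisted; slides easily. Its +x face (the edge with a flat brass plug on top, 3 mm high) belongs against the back stops, its -y face against the side stop. Origin: centre of the underside; z up.
- cell_top (a point): Centre of the cell's top face, 32 mm above the cell's origin. Here stands a steel spigot, 24 mm in diameter, with three 6 mm brass pins at 120 degrees. It cannot turn in the cell, but springs down up to 6 mm (4 N to start, then 0.9 N per mm) and back up. Which way the pins point varies and is not told.
- collar: Loose dark knurled collar with a light closed top, 57 mm in diameter over the knurl, 30 mm high, 0.12 kg, upright on the spigot. Origin: centre of its underside; z up. At the start its underside rests on the pins, 14 mm above the cell's top face. Fully home its underside lies on the cell's top face; let go, it springs back up 5 mm.
- collar_top (a point): Centre of the collar's flat top, 30 mm above its origin. Pressed while the pins are not under the keyways, the collar goes down 6 mm at most (spring, 4 to 9 N). Over the keyways the pins snap up and the push vanishes; it then sinks freely to 5 mm above the cell's top, and the last 5 mm go against the spring (4 to 9 N).
- keyways (a point): Centre of the collar's underside (its origin). Three keyways, 9 mm deep and 10 mm wide, are cut here at 120 degrees, unseen; their directions are not told. Turn the collar either way, less than a quarter turn, pressing lightly, until the pins snap in (within about 0.1 rad of centre; their rounded ends catch from about 0.25 rad); then it turns no farther.
- filter_carton: Bystander: small carton 40 x 62 x 24 mm standing on the bench at the left. Origin: centre of the underside.
- white_bottle: Bystander: white sample bottle, 54 mm in diameter, 103 mm high. Origin: centre of the underside.
- vial: Bystander: small vial with a white cap and blue contents, 34 mm in diameter, 58 mm high. Origin: centre of the underside.
- red_bottle: Bystander: wide white bottle with a red cap, 78 mm in diameter, 150 mm high, behind the fixture. Origin: centre of the underside.

How it is judged:
On the way, in this order (a step that is already met when the one before it is completed fails the run):
1. the cell is flush against the two back stops and the side stop (x of cell in the frame of seat above -0.003 m and y of cell in the frame of seat below 0.003 m and z of cell in the frame of seat below 0.003 m and angle between the x axis of cell and the x axis of seat, either way round below 0.05 rad), for 0.2 s.
2. the collar's keyways are over the pins and it is pushed home on the cell (z of collar in the frame of cell below 0.0345 m and horizontal distance between collar and cell below 0.004 m), for 0.2 s.
At the end, for the whole second after the job is handed in: The cell is within 4 mm and 0.06 rad of flush against all three stops, level on the plate; the collar's underside is within 2.5 mm of the cell's top, centred within 4 mm, and the robot still holds it there (more than 2 N of contact) (all of step 2 and x of cell in the frame of seat above -0.004 m and y of cell in the frame of seat below 0.004 m and z of cell in the frame of seat below 0.003 m and angle between the x axis of cell and the x axis of seat, either way round below 0.06 rad and angle between the z axis of collar and the z axis of cell, either way round below 0.08 rad and angle between cell's own z axis and vertical below 0.05 rad and contact force between any of the fingers, the arm and collar above 2 N); the arm keeps its last pose, push and grip.
It fails at once if a bystander is moved or knocked over (distance of any of filter_carton, white_bottle, vial, red_bottle from where it was at the start of the episode above 0.03 m).
It also fails if it takes over 72 s, if anything falls off the work surface, if the arm or the gripper's body presses on something with over 40 N, if the wrist force passes 120 N, or if a joint passes its speed limit or range.

## Working session

There is one attempt and no reset: what is moved stays moved. The work goes in short steps, Python scripts to look and compute and a tool call to move; the robot and the scene stay as the last step left them, time stands still between calls to the robot, and variables do not carry over. Pictures are saved under pics/ and viewed, at most 10 in all, crops included, and the job is handed in when it is done.

Besides the shell and the picture viewer there is one more tool, called after "Emit:" as name([rows], argument=value, ...), one row to a line, values as JSON. move_arm: Moves the arm, as the interface text tells. Its arguments: {"type":"object","properties":{"plan":{"type":"array","items":{"type":"array"}}},"required":["plan"]}

```bash
mkdir -p pics; cat > h.py <<'E'
import numpy as np, cv2
from station import status, eyes, workorder, bot
def look(n):
    c=eyes.get_calibration(n); im,d=eyes.read_camera(n); return im,d,c
def K(c): return 192/np.tan(np.radians(c['vertical_fov'])/2)
def cloud(d,c):
    f=K(c); v,u=np.mgrid[0:384,0:512]
    P=np.stack([(u-c['cx'])/f*d,(v-c['cy'])/f*d,d],-1)
    return (P-np.array(c['t']))@np.array(c['R'])
E
python3 - <<'E'
from h import *
s=status.sense(); print(s, bot.hold_point_z)
ims=[]
for n in ['top','side']:
    im,d,c=look(n); cv2.imwrite(f'pics/{n}0.png',im); np.savez(f'{n}0.npz',im=im,d=d,P=cloud(d,c)); print(n,c)
E
```

```text
{'time': 0.0, 'joint_pos': array([-1.30400407e+00,  1.50978072e-01,  1.43800826e+00, -8.49530896e-06,
        1.55385022e+00, -1.34020461e-01]), 'joint_velocities': array([-1.40962714e-03, -4.43434679e-04,  1.29107791e-03, -8.64744406e-04,
       -9.44204236e-05, -2.34507800e-05]), 'joint_efforts': array([ 2.76198181e-03, -7.13060045e+01, -5.70850110e+01,  1.03795546e-04,
        9.12541640e-03, -7.72501585e-05]), 'eef_pos': array([ 0.22424622, -0.52919225,  0.23069133]), 'ee_rot': array([-6.20298122e-04,  9.79985561e-01,  1.99067609e-01, -4.54960232e-05]), 'ft_force': array([-0.13185426,  0.75306872,  0.81958359]), 'moment': array([ 0.01278085, -0.03691452, -0.03042405]), 'finger_force': 0.0, 'grip_width': 1.0010092492005118} -0.0187
top {'vertical_fov': 57.977163972866805, 'cx': 259.42062488749247, 'cy': 194.4758679879258, 'R': array([[ 0.00746191, -0.99964056, -0.0257502 ],
       [-0.99820821, -0.00591742, -0.0595428 ],
       [ 0.05936902,  0.02614836, -0.99789357]]), 't': array([0.15375673, 0.62873158, 0.90855962])}
side {'vertical_fov': 47.64242202260434, 'cx': 258.1751023463409, 'cy': 192.85857306250054, 'R': array([[-0.8819054 , -0.47136632, -0.00752713],
       [-0.24893102,  0.4791794 , -0.84167716],
       [ 0.40034512, -0.7404059 , -0.5399286 ]]), 't': array([0.63019271, 0.15710208, 1.10151335])}
```

View pics/top0.png

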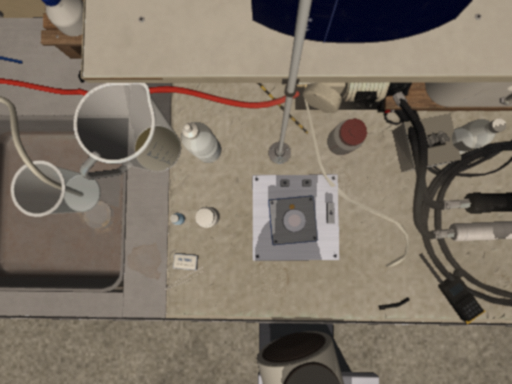

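View pics/side0.png

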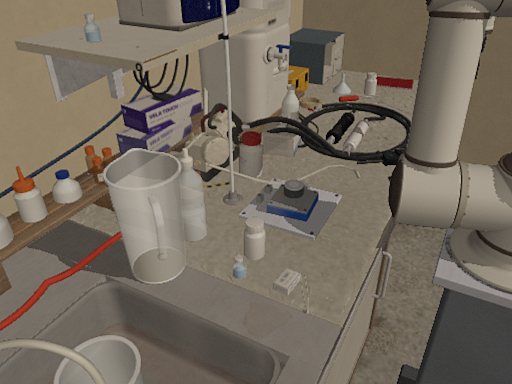

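The top view shows the plate at about (253–340, 175–260), the cell at (270–318, 196–243), and the collar at (294, 219). A thin vertical pole stands just behind the plate at (280, 153). Next I'll measure all of these.

```bash
python3 - <<'E'
from h import *
z=np.load('top0.npz'); P=z['P']; im=z['im']
roi=np.zeros((384,512),bool); roi[165:275,240:352]=1
for nm,a,b in [('plate+',.008,.2),('plate',.009,.022),('stops',.030,.043),('cell',.042,.056),('collar',.08,.1)]:
    m=(P[...,2]>a)&(P[...,2]<b)&roi
    Q=P[m]; 
    if len(Q)<5: print(nm,len(Q)); continue
    r=cv2.minAreaRect((Q[:,:2]*1000).astype(np.float32)); print(nm,len(Q),'mean',Q.mean(0).round(4),'med z',np.median(Q[:,2]).round(4),r)
for (u,v) in [(280,153),(206,217),(176,217),(185,262),(352,132)]: print(u,v,P[v,u].round(3))
big=cv2.resize(im[168:268,244:348],None,fx=6,fy=6*1,interpolation=cv2.INTER_CUBIC); cv2.imwrite('pics/c0.png',big[:600])
E
```

```text
plate+ 7676 mean [0.5688 0.0612 0.0278] med z 0.0172 ((562.4712524414062, 60.74458312988281), (293.969970703125, 299.82568359375), 0.219776451587677)
plate 5091 mean [0.5693 0.0602 0.0161] med z 0.0162 ((561.9759521484375, 60.674713134765625), (292.0948791503906, 298.89788818359375), 0.8331936597824097)
stops 358 mean [0.5997 0.0282 0.0386] med z 0.0387 ((587.786865234375, 48.28620910644531), (168.90512084960938, 169.42359924316406), 5.648573875427246)
cell 1601 mean [0.5608 0.0714 0.0481] med z 0.0481 ((584.8494873046875, 52.33726501464844), (161.76487731933594, 159.51382446289062), 5.57328987121582)
collar 412 mean [0.5606 0.071  0.0921] med z 0.0922 ((561.1787109375, 70.53282165527344), (54.2714729309082, 54.301002502441406), 1.6777746677398682)
280 153 [0.738 0.104 0.034]
206 217 [0.567 0.286 0.102]
176 217 [0.566 0.372 0.056]
185 262 [0.447 0.353 0.029]
352 132 [ 0.766 -0.059  0.15 ]
```

View pics/c0.png

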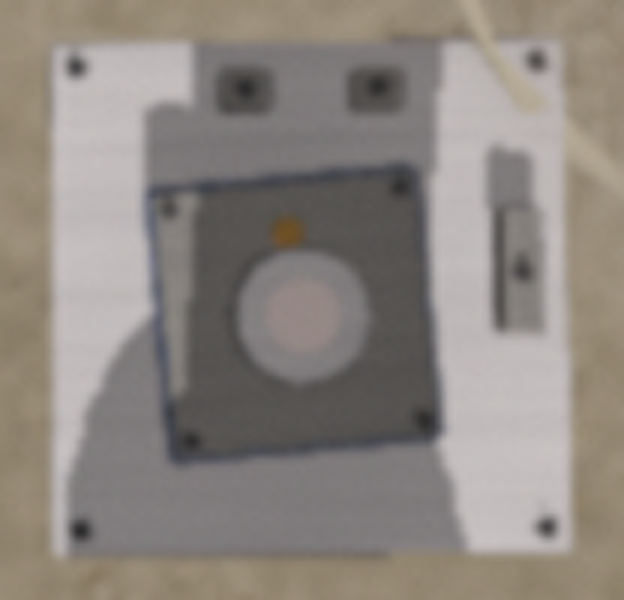

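The crop shows the plate roughly square with the world axes. The cell is turned about +5°, with the brass plug toward +x. The back stops are at the top (245, 90) and (376, 90), and the side stop is at (520, 268).

I'll grip the collar, use it to drag the cell into the stops, then turn and push it. Moving above the collar first.

Emit:
move_arm([
  [[34, -26, 0], 0, 1],
  [[34, -26, 0], 0, 1],
  [[34, -26, 0], 0, 1],
  [[34, -26, 0], 0, 1],
  [[34, -26, 0], 0, 1],
  [[34, -26, 0], 0, 1],
  [[34, -26, 0], 0, 1],
  [[34, -26, 0], 0, 1],
  [[34, -26, 0], 0, 1],
  [[34, -26, 0], 0, 1],
  [[34, -26, 0], 0, 1],
  [[34, -26, 0], 0, 1],
])

```text
time: 1.3
eef_pos: [0.4787, -0.0812, 0.2313]
ee_rot: [-0.0, 0.98, 0.199, -0.0]
ft_force: [0.1, -0.5, -0.1]
grip_width: 1.005
finger_force: 0.0
```

Emit:
move_arm([
  [[34, -27, 0], 0, 1],
  [[34, -27, 0], 0, 1],
  [[34, -27, 0], 0, 1],
  [[33, -27, 0], 0, 1],
  [[0, 0, 10], -7, 1],
  [[0, 0, 10], -7, 1],
  [[0, 0, 10], -8, 1],
  [[0, 0, 0], 0, 1],
])

```text
time: 2.1
eef_pos: [0.5598, 0.0693, 0.1997]
ee_rot: [-0.001, 0.923, 0.384, -0.001]
ft_force: [-0.3, -1.5, -0.3]
grip_width: 0.998
finger_force: 0.0
```

```bash
python3 - <<'E'
from h import *
s=status.sense(); print(s['eef_pos'],s['ee_rot'],s['joint_pos'],s['ft_force'])
im,d,c=look('wrist'); cv2.imwrite('pics/w1.png',im); P=cloud(d,c); np.savez('w1.npz',im=im,d=d,P=P)
print(c)
for nm,a,b in [('collar',.083,.1),('cell',.043,.053),('stops',.033,.041)]:
    m=((P[...,2]>a)&(P[...,2]<b)&(d>0)).astype(np.uint8)
    m=cv2.erode(m,np.ones((3,3)))
    n,l,st,ce=cv2.connectedComponentsWithStats(m)
    for i in range(1,n):
        if st[i,4]>200:
            Q=P[l==i]; print(nm,st[i],'z',np.median(Q[:,2]).round(4),cv2.minAreaRect((Q[:,:2]*1000).astype(np.float32)))
E
```

```text
[0.55980768 0.06929847 0.19974669] [-5.75573043e-04  9.23414674e-01  3.83801473e-01 -1.19893383e-03] [-1.34734042e-02  1.42080854e-01  1.51064436e+00  1.07219008e-04
  1.49152516e+00  7.69494466e-01] [-0.30675307 -1.45761335 -0.26678247]
{'vertical_fov': 66.12875480737807, 'cx': 253.71929261794992, 'cy': 196.28964156371063, 'R': array([[ 0.70874937, -0.70545883, -0.00147087],
       [-0.67135044, -0.67511944,  0.3057815 ],
       [-0.21670927, -0.21573498, -0.95210058]]), 't': array([-0.34755948,  0.39336249,  0.4855056 ])}
collar [ 45   0  32  16 243] z 0.0921 ((559.9837646484375, 272.91693115234375), (4.6465888023376465, 24.141080856323242), 68.92749786376953)
collar [494 102  18  68 730] z 0.0915 ((744.6035766601562, -44.63847351074219), (56.43975830078125, 13.545440673828125), 55.97927474975586)
collar [ 224  161   59   59 2625] z 0.0903 ((561.0538330078125, 71.88336181640625), (54.20384979248047, 52.05484390258789), 46.81265640258789)
cell [ 178  100  152  148 7677] z 0.0463 ((561.1746826171875, 71.69329833984375), (112.36361694335938, 112.27236938476562), 5.820736885070801)
stops [297  81  24  26 322] z 0.0365 ((658.5534057617188, 92.53487396240234), (18.90064811706543, 15.463382720947266), 89.93074798583984)
stops [336 124  23  23 283] z 0.0366 ((659.724365234375, 34.91767501831055), (15.073575019836426, 19.298324584960938), 2.734980821609497)
stops [306 207  43  38 536] z 0.0364 ((580.0213623046875, -26.764820098876953), (51.15596008300781, 16.059492111206055), 1.215080976486206)
```

View pics/w1.png

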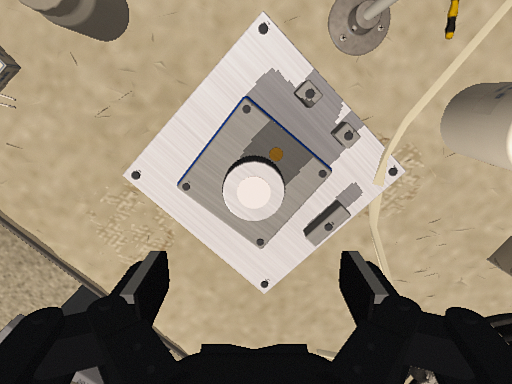

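The wrist view shows the collar at (254, 192), the plug toward +x, and the stops at (308, 93), (346, 135) and (328, 226). From this:
- The fixture yaw is about 1.2°.
- The cell must travel about +29 mm in x and −29 mm in y, and turn −4.6°.

Now I'll lower and grip the collar.

Emit:
move_arm([
  [[2, 0, 20], 0, 1],
  [[0, 0, 25], 0, 1],
  [[0, 0, 25], 0, 1],
  [[0, 0, 25], 0, 1],
  [[0, 0, 25], 0, 1],
  [[0, 0, 20], 0, 1],
  [[0, 0, 0], 0, 1],
  [[0, 0, 0], 0, -0.2],
  [[0, 0, 0], 0, -0.2],
  [[0, 0, 0], 0, -0.2],
  [[0, 0, 0], 0, -0.2],
])

```text
time: 3.25
eef_pos: [0.5624, 0.0707, 0.0624]
ee_rot: [0.0, 0.924, 0.382, 0.001]
ft_force: [0.4, 0.9, 3.2]
grip_width: 0.636
finger_force: 62.4
```

Emit:
move_arm([
  [[0, 3, -1], 0, -0.2],
  [[0, 6, 0], 0, -0.2],
  [[0, 6, 0], 0, -0.2],
  [[0, 6, 0], 0, -0.2],
  [[0, 6, 0], 0, -0.2],
  [[0, 6, 0], 0, -0.2],
  [[0, 0, 0], 0, -0.2],
  [[0, 0, 0], 0, -0.2],
])

```text
time: 4.05
eef_pos: [0.5856, 0.0468, 0.0624]
ee_rot: [0.0, 0.924, 0.382, 0.0]
ft_force: [0.4, -0.1, 3.4]
grip_width: 0.633
finger_force: 62.7
```

Emit:
move_arm([
  [[0, 2, 0], 0, -0.2],
  [[0, 2, 0], 0, -0.2],
  [[0, 2, 0], 0, -0.2],
  [[0, 0, 0], 0, -0.2],
  [[0, 0, 0], 0, -0.2],
])

```text
time: 4.55
eef_pos: [0.5895, 0.0431, 0.0623]
ee_rot: [-0.0, 0.924, 0.382, 0.0]
ft_force: [-1.7, 3.6, 3.0]
grip_width: 0.636
finger_force: 62.7
```

Emit:
move_arm([
  [[1, 1, 0], 0, -0.2],
  [[1, 1, 0], 0, -0.2],
  [[0, 1, 0], 0, -0.2],
  [[0, 0, 0], 0, -0.2],
  [[0, 0, 0], 0, -0.2],
])

```text
time: 5.05
eef_pos: [0.5919, 0.0427, 0.0618]
ee_rot: [-0.001, 0.924, 0.382, -0.001]
ft_force: [-10.1, 6.6, 3.7]
grip_width: 0.64
finger_force: 63.0
```

```bash
python3 - <<'E'
from h import *
im,d,c=look('wrist'); cv2.imwrite('pics/w2.png',cv2.resize(im[60:384,120:500],None,fx=1.8,fy=1.8,interpolation=cv2.INTER_CUBIC))
im,d,c=look('top'); P=cloud(d,c)
cv2.imwrite('pics/t2.png',cv2.resize(im[168:268,244:348],None,fx=6,fy=6,interpolation=cv2.INTER_CUBIC))
E
```

```text
(no output)
```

View pics/w2.png

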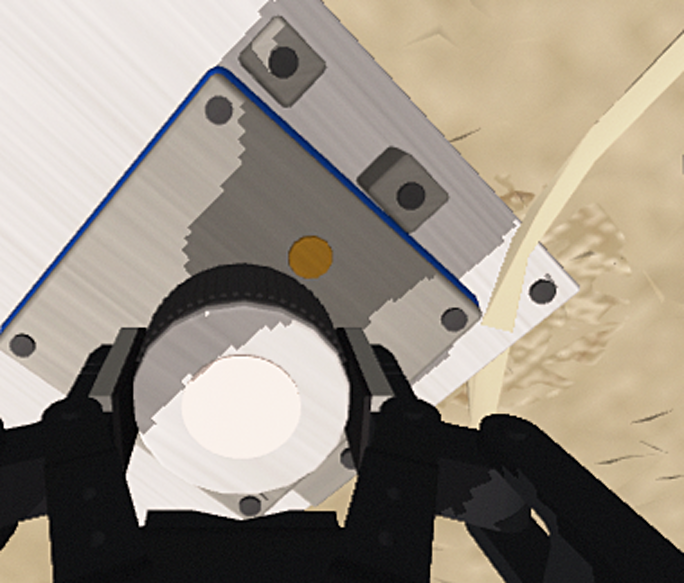

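The wrist view shows the cell's back edge running close along both back stops, from (225, 68) to (478, 298) in the crop. I'll check for any remaining twist numerically.

```bash
cat >> h.py <<'E'
def edges():
    im,d,c=look('wrist'); P=cloud(d,c); ok=d>0; out=[]
    for nm,a,b,ylo,yhi in [('cell',.043,.0485,0.0,.095),('stopL',.033,.0395,.08,.105),('stopR',.033,.0395,.02,.05)]:
        m=ok&(P[...,2]>a)&(P[...,2]<b)&(P[...,0]>.62)&(P[...,0]<.68); Q=P[m]
        xs=[];ys=[]
        for y in np.arange(ylo,yhi,.002):
            q=Q[(Q[:,1]>=y)&(Q[:,1]<y+.002),0]
            if len(q)>3: xs.append(q.max() if nm=='cell' else q.min()); ys.append(y+.001)
        xs=np.array(xs);ys=np.array(ys)
        p=np.polyfit(ys,xs,1); k=np.abs(xs-np.polyval(p,ys))<.0015; p=np.polyfit(ys[k],xs[k],1)
        print(nm,len(xs),'slope',p[0].round(4),'x@.035',np.polyval(p,.035).round(4),'x@.092',np.polyval(p,.092).round(4))
E
python3 - <<'E'
from h import *
edges(); print(status.sense()['eef_pos'],status.sense()['ft_force'])
E
```

```text
cell 48 slope -0.0666 x@.035 0.6484 x@.092 0.6446
stopL 13 slope -0.0129 x@.035 0.6456 x@.092 0.6449
stopR 15 slope -0.0638 x@.035 0.6487 x@.092 0.6451
[0.5919156  0.04272536 0.06182938] [-11.25660825   6.60947263   3.90092876]
```

The cell is touching the right back stop but is still twisted by about 0.045 rad, held by contact friction. I'll back off in +y while pushing +x so that friction turns it clockwise, then push −y again.

Emit:
move_arm([
  [[1, 0, 0], 0, -0.2],
  [[1, 0, 0], 0, -0.2],
  [[1, -1, 0], 0, -0.2],
  [[1, -1, 0], 0, -0.2],
  [[1, -1, 0], 0, -0.2],
  [[0, 0, 0], 0, -0.2],
  [[0, 0, 0], 0, -0.2],
])

```text
time: 5.9
eef_pos: [0.5931, 0.0473, 0.0617]
ee_rot: [-0.0, 0.924, 0.382, -0.002]
ft_force: [-12.0, -3.5, 3.5]
grip_width: 0.638
finger_force: 63.0
```

```bash
python3 - <<'E'
from h import *
edges(); print(status.sense()['eef_pos'],status.sense()['ft_force'])
E
```

```text
cell 48 slope -0.0165 x@.035 0.6487 x@.092 0.6478
stopL 13 slope -0.1135 x@.035 0.6543 x@.092 0.6478
stopR 15 slope -0.0113 x@.035 0.6493 x@.092 0.6486
[0.59308756 0.04724733 0.06170455] [-11.37855802  -3.78239192   4.61777742]
```

Emit:
move_arm([
  [[-1, -1, 0], 0, -0.2],
  [[-1, -1, 0], 0, -0.2],
  [[-1, 1, 0], 0, -0.2],
  [[-1, 1, 0], 0, -0.2],
  [[-1, 1, 0], 0, -0.2],
  [[-0.5, 0.5, 0], 0, -0.2],
  [[0, 0, 0], 0, -0.2],
  [[1, 1, 0], 0, -0.2],
  [[1, 1, 0], 0, -0.2],
  [[0, 0, 0], 0, -0.2],
  [[0, 0, 0], 0, -0.2],
])

```text
time: 7.05
eef_pos: [0.5929, 0.0433, 0.0616]
ee_rot: [-0.001, 0.924, 0.382, -0.002]
ft_force: [-10.3, 4.8, 3.1]
grip_width: 0.636
finger_force: 63.3
```

```bash
python3 - <<'E'
from h import *
edges(); print(status.sense()['eef_pos'],status.sense()['ft_force'])
E
```

```text
cell 48 slope -0.0165 x@.035 0.6487 x@.092 0.6478
stopL 13 slope -0.0293 x@.035 0.6497 x@.092 0.648
stopR 15 slope -0.0176 x@.035 0.649 x@.092 0.648
[0.5928918  0.04326222 0.06156571] [-10.64624178   4.15832859   4.85309234]
```

Emit:
move_arm([
  [[-0.7, 0.7, 0], 0, -0.2],
  [[-0.7, 0.7, 0], 0, -0.2],
  [[0, 0, 0], 0, -0.2],
  [[0, 0, 0], 0, -0.2],
])

```text
time: 7.5
eef_pos: [0.5927, 0.0414, 0.0615]
ee_rot: [-0.001, 0.924, 0.383, -0.002]
ft_force: [-12.6, 5.3, 4.5]
grip_width: 0.638
finger_force: 63.3
```

```bash
python3 - <<'E'
from h import *
edges(); print(status.sense()['eef_pos'],status.sense()['ft_force'])
im,d,c=look('top')
cv2.imwrite('pics/t3.png',cv2.resize(im[168:268,244:348],None,fx=6,fy=6,interpolation=cv2.INTER_CUBIC))
E
```

```text
cell 48 slope -0.0314 x@.035 0.6487 x@.092 0.6469
stopL 12 slope 3.7194 x@.035 0.4538 x@.092 0.6658
stopR 15 slope -0.0304 x@.035 0.6491 x@.092 0.6474
[0.59269468 0.04143707 0.06150615] [-11.95035667   5.92273475   4.51790899]h.py:19: RankWarning: Polyfit may be poorly conditioned
  p=np.polyfit(ys,xs,1); k=np.abs(xs-np.polyval(p,ys))<.0015; p=np.polyfit(ys[k],xs[k],1)
```

View pics/t3.png

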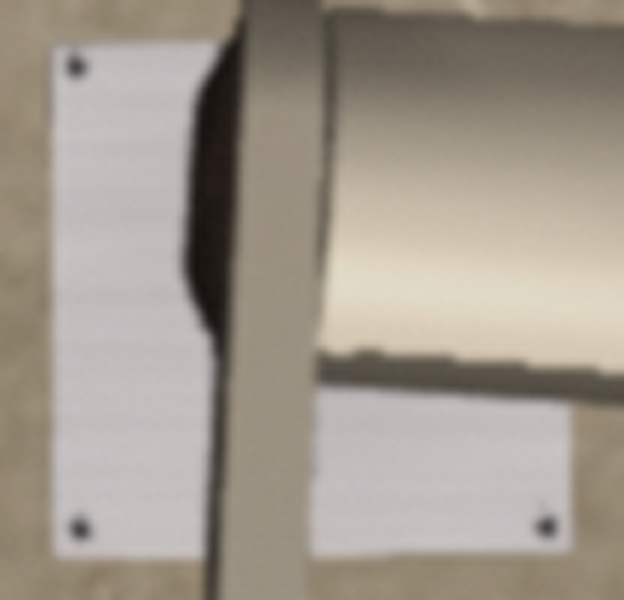

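The arm hides the scene in the top view. The last −y push dragged along the back stop, twisted the cell a little and moved 1.8 mm without meeting anything hard. I'll release the x push, push −y until there is firm contact, then push +x again.

Emit:
move_arm([
  [[-1, -1, 0], 0, -0.2],
  [[-1, -1, 0], 0, -0.2],
  [[-1, -1, 0], 0, -0.2],
  [[0, 0, 0], 0, -0.2],
  [[-1, 1, 0], 0, -0.2],
  [[-1, 1, 0], 0, -0.2],
  [[0, 0, 0], 0, -0.2],
  [[0, 0, 0], 0, -0.2],
])

```text
time: 8.4
eef_pos: [0.5907, 0.0398, 0.0626]
ee_rot: [-0.001, 0.924, 0.383, 0.001]
ft_force: [4.5, 17.6, 3.7]
grip_width: 0.636
finger_force: 63.4
```

```bash
python3 - <<'E'
from h import *
edges(); print(status.sense()['eef_pos'],status.sense()['ft_force'])
E
```

```text
cell 48 slope -0.0156 x@.035 0.6482 x@.092 0.6474
stopL 12 slope -0.6646 x@.035 0.6824 x@.092 0.6446
stopR 15 slope -0.0265 x@.035 0.6489 x@.092 0.6474
[0.59069606 0.0398138  0.06261424] [ 4.61010562 17.28205834  2.93256223]
```

Emit:
move_arm([
  [[1, 1, 0], 0, -0.2],
  [[1.5, 0.5, 0], 0, -0.2],
  [[0, 0, 0], 0, -0.2],
  [[0, 0, 0], 0, -0.2],
])

```text
time: 8.85
eef_pos: [0.592, 0.0401, 0.0619]
ee_rot: [-0.001, 0.924, 0.383, -0.001]
ft_force: [-6.2, 13.6, 3.4]
grip_width: 0.632
finger_force: 63.6
```

```bash
python3 - <<'E'
from h import *
edges(); print(status.sense()['eef_pos'],status.sense()['ft_force'])
E
```

```text
cell 48 slope -0.0117 x@.035 0.6485 x@.092 0.6478
stopL 12 slope -0.028 x@.035 0.6498 x@.092 0.6482
stopR 15 slope -0.0181 x@.035 0.6489 x@.092 0.6479
[0.59200679 0.04012722 0.06190306] [-5.94217422 13.23353065  3.61190817]
```

The cell is flush against all three stops, with firm contact in x and y. Now I'll press lightly and turn.

Emit:
move_arm([
  [[0, 0, 1], 0, -0.2],
  [[0, 0, 1], 0, -0.2],
  [[0, 0, 0], 5, -0.2],
  [[0, 0, 0], 5, -0.2],
  [[0, 0, 0], 5, -0.2],
  [[0, 0, 0], 0, -0.2],
])

```text
time: 9.5
eef_pos: [0.5922, 0.0399, 0.0601]
ee_rot: [-0.001, 0.966, 0.257, -0.001]
ft_force: [-5.8, 11.6, 4.9]
grip_width: 0.637
finger_force: 63.7
```

```bash
python3 - <<'E'
from h import *
edges(); s=status.sense();print(s['eef_pos'],s['ft_force'],s['moment'])
E
```

```text
cell 48 slope -0.0119 x@.035 0.6486 x@.092 0.648
stopL 12 slope -0.0107 x@.035 0.6485 x@.092 0.6479
stopR 15 slope -0.0083 x@.035 0.6488 x@.092 0.6484
[0.59227674 0.03987946 0.06016569] [-4.92591977 11.71169674  5.23881785] [ 2.00413315  0.85925286 -0.03593727]
```

Emit:
move_arm([
  [[0, 0, 0.5], 5, -0.2],
  [[0, 0, 0], 5, -0.2],
  [[0, 0, 0], 5, -0.2],
  [[0, 0, 0], 5, -0.2],
  [[0, 0, 0], 0, -0.2],
])

```text
time: 10.05
eef_pos: [0.5924, 0.0395, 0.0597]
ee_rot: [-0.001, 0.996, 0.085, -0.001]
ft_force: [-3.8, 8.3, 5.3]
grip_width: 0.64
finger_force: 63.7
```

Emit:
move_arm([
  [[0, 0, 0], 4, -0.2],
  [[0, 0, 0], 4, -0.2],
  [[0, 0, 0], 4, -0.2],
  [[0, 0, 0], 0, -0.2],
])

```text
time: 10.45
eef_pos: [0.5925, 0.0393, 0.0598]
ee_rot: [-0.0, 1.0, -0.019, -0.001]
ft_force: [-4.6, 7.0, 6.4]
grip_width: 0.636
finger_force: 63.7
```

Emit:
move_arm([
  [[0, 0.7, 0], 4, -0.2],
  [[0.5, 0, 0], 4, -0.2],
  [[0, 0, 0], 4, -0.2],
  [[0, 0, 0], 0, -0.2],
])

```text
time: 10.85
eef_pos: [0.5924, 0.0389, 0.0595]
ee_rot: [-0.0, 0.992, -0.123, -0.001]
ft_force: [-7.6, 8.8, 4.6]
grip_width: 0.637
finger_force: 63.7
```

Emit:
move_arm([
  [[0, 0, 0], 4, -0.2],
  [[0, 0, 0], 4, -0.2],
  [[0, 0, 0], 4, -0.2],
  [[0, 0, 0], 0, -0.2],
])

```text
time: 11.25
eef_pos: [0.5925, 0.0387, 0.0595]
ee_rot: [-0.0, 0.974, -0.227, -0.001]
ft_force: [-7.0, 8.0, 5.2]
grip_width: 0.633
finger_force: 63.7
```

Emit:
move_arm([
  [[0, 0, 0], 4, -0.2],
  [[0, 0, 0], 4, -0.2],
  [[0, 0, 0], 4, -0.2],
  [[0, 0, 0], 0, -0.2],
])

```text
time: 11.65
eef_pos: [0.5924, 0.0386, 0.0592]
ee_rot: [0.0, 0.945, -0.327, -0.001]
ft_force: [-6.2, 7.7, 1.1]
grip_width: 0.636
finger_force: 63.9
```

```bash
python3 - <<'E'
from h import *
s=status.sense();print(s['joint_pos'],s['ft_force'],s['moment'])
im,d,c=look('wrist'); P=cloud(d,c); m=(d>0)&(abs(P[...,0]-.592)<.02)&(abs(P[...,1]-.041)<.02)
print(np.median(P[m][:,2])); cv2.imwrite('pics/w5.png',im)
E
```

```text
[-6.50248774e-02  3.04022529e-01  1.61034002e+00  6.61519976e-04
  1.22979891e+00  2.17195969e+00] [-6.17178725  7.67594708  1.06792881] [1.18843341 0.86492868 0.03949537]
0.08656246778353878
```

View pics/w5.png

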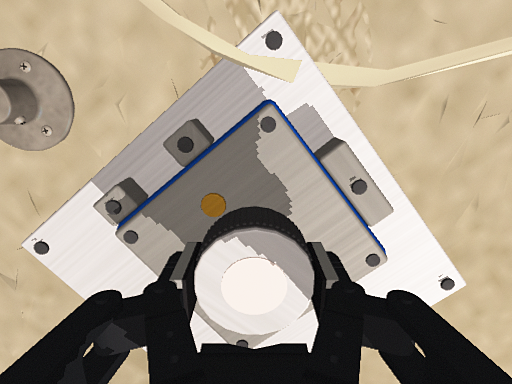

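The push force dropped to about 1 N, so the pins have snapped in, and the cell still looks flush against the back and side stops. Now I'll push it down.

Emit:
move_arm([
  [[0, 0, 1.5], 0, -0.2],
  [[0, 0, 2], 0, -0.2],
  [[0, 0, 2], 0, -0.2],
  [[0, 0, 0], 0, -0.2],
])

```text
time: 12.1
eef_pos: [0.5924, 0.0387, 0.0536]
ee_rot: [-0.0, 0.945, -0.326, -0.001]
ft_force: [-6.6, 8.4, 2.4]
grip_width: 0.631
finger_force: 64.2
```

Emit:
move_arm([
  [[0, 0, 2], 0, -0.2],
  [[0, 0, 2], 0, -0.2],
  [[0, 0, 0], 0, -0.2],
  [[0, 0, 0], 0, -0.2],
])

```text
time: 12.5
eef_pos: [0.5925, 0.0387, 0.0501]
ee_rot: [-0.0, 0.945, -0.326, -0.001]
ft_force: [-7.7, 7.9, 6.8]
grip_width: 0.633
finger_force: 64.6
```

Emit:
move_arm([
  [[0, 0, 1.5], 0, -0.2],
  [[0, 0, 1.5], 0, -0.2],
  [[0, 0, 0], 0, -0.2],
  [[0, 0, 0], 0, -0.2],
])

```text
time: 12.9
eef_pos: [0.5927, 0.0388, 0.0495]
ee_rot: [-0.0, 0.946, -0.326, -0.0]
ft_force: [-22.8, 9.0, 39.6]
grip_width: 0.636
finger_force: 68.0
```

Emit:
move_arm([
  [[0, 0, 1], 0, -0.2],
  [[0, 0, 0], 0, -0.2],
  [[0, 0, 0], 0, -0.2],
])

```text
time: 13.2
eef_pos: [0.5928, 0.0387, 0.0495]
ee_rot: [-0.0, 0.946, -0.326, -0.0]
ft_force: [-29.2, 9.6, 53.1]
grip_width: 0.638
finger_force: 69.4
```

```bash
python3 - <<'E'
from h import *
im,d,c=look('wrist'); P=cloud(d,c)
s=status.sense();print(s['eef_pos'],s['ft_force'],s['moment'])
m=(d>0)&(abs(P[...,0]-.592)<.02)&(abs(P[...,1]-.041)<.02); print(np.median(P[m][:,2]))
m=(d>0)&(abs(P[...,0]-.625)<.02)&(abs(P[...,1]-.041)<.04)&(P[...,2]<.055)&(P[...,2]>.04); print('celltop',np.median(P[m][:,2]))
edges(); cv2.imwrite('pics/w6.png',im)
E
```

```text
[0.5927433  0.0387303  0.04947948] [-29.44936559   9.72186063  53.26471838] [1.11916545 4.90067017 0.06116538]
0.0770772200171724
celltop 0.04634763761551347
cell 48 slope -0.0133 x@.035 0.6488 x@.092 0.648
stopL 12 slope 0.063 x@.035 0.6451 x@.092 0.6487
stopR 15 slope -0.0082 x@.035 0.649 x@.092 0.6485
```

View pics/w6.png

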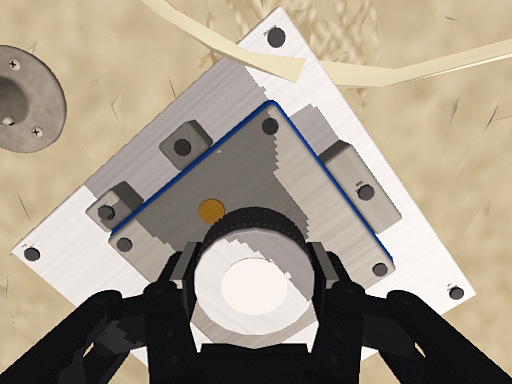

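The collar is home: its top is 30.7 mm above the cell top, and there's a hard stop in force. The cell is still flush. I'll ease the excess push, then hand in.

Emit:
move_arm([
  [[0, 0, -1], 0, -0.2],
  [[0, 0, -1], 0, -0.2],
  [[0, 0, 0], 0, -0.2],
  [[0, 0, 0], 0, -0.2],
  [[0, 0, 0], 0, -0.2],
])

```text
time: 13.8
eef_pos: [0.5927, 0.0388, 0.0496]
ee_rot: [-0.0, 0.945, -0.326, -0.001]
ft_force: [-16.6, 8.8, 26.2]
grip_width: 0.639
finger_force: 66.7
```

```bash
python3 - <<'E'
from h import *
im,d,c=look('wrist'); P=cloud(d,c)
s=status.sense();print(s['eef_pos'],s['ft_force'])
m=(d>0)&(abs(P[...,0]-.592)<.02)&(abs(P[...,1]-.041)<.02); z=np.median(P[m][:,2]); print(z)
edges()
if z<.0785 and 10<s['ft_force'][2]<45: print(workorder.sign_off())
E
```

```text
[0.59267623 0.03875041 0.04960373] [-16.4730066    7.88322112  25.7681093 ]
0.07712312171701229
cell 48 slope -0.0135 x@.035 0.6488 x@.092 0.648
stopL 12 slope 0.0759 x@.035 0.6444 x@.092 0.6487
stopR 15 slope -0.0162 x@.035 0.649 x@.092 0.6481
the job is handed in; nothing more can be done
None
```

I handed the job in at about 14 s: by my measurements the cell is flush against all three stops, and the collar is keyed over the pins and held home with about 26 N; sign-off returned no verdict.

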